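# Put the vials to keep cold in their cooling blocks

## Task

Before the vaccination session, stand each of the four glass vials upright in the well of the blue cooling block of its own size: the smallest vial in the smallest block, the next in the next, up to the largest vial in the largest block. Set the glass down without dropping it or knocking it over, and leave the white plastic jar and the dropper bottle standing where they are.

Things in the scene. Friction and masses are not known exactly. Their poses are not given: they have to be found in the camera images.
- vial_small: the smallest of four closed amber-glass vials of like shape, standing loose: straight round body 22 mm in diameter up to 34 mm, then a shoulder and a crimped aluminium cap 17 mm across, 48 mm tall in all, about 20 g, white paper label. Origin: centre of its underside, z up along its axis.
- vial_medium: the second smallest of four closed amber-glass vials of like shape, standing loose: straight round body 32 mm in diameter up to 42 mm, then a shoulder and a crimped aluminium cap 24 mm across, 60 mm tall in all, about 45 g, white paper label. Origin: centre of its underside, z up along its axis.
- vial_large: the second largest of four closed amber-glass vials of like shape, standing loose: straight round body 43 mm in diameter up to 50 mm, then a shoulder and a crimped aluminium cap 33 mm across, 72 mm tall in all, about 90 g, white paper label. Origin: centre of its underside, z up along its axis.
- vial_largest: the largest of four closed amber-glass vials of like shape, standing loose: straight round body 56 mm in diameter up to 62 mm, then a shoulder and a crimped aluminium cap 43 mm across, 88 mm tall in all, about 170 g, white paper label. Origin: centre of its underside, z up along its axis.
- block_small: the smallest of four blue plastic cooling blocks, fixed to the counter: 56 mm square, 24 mm high, with a round well 40 mm wide in the middle of its top, 16 mm deep (well floor 8 mm above the counter). Origin: centre of its underside, on the well's axis; z up, x and y along its sides.
- block_medium: the second smallest of four blue plastic cooling blocks, fixed to the counter: 70 mm square, 24 mm high, with a round well 52 mm wide in the middle of its top, 16 mm deep (well floor 8 mm above the counter). Origin: centre of its underside, on the well's axis; z up, x and y along its sides.
- block_large: the second largest of four blue plastic cooling blocks, fixed to the counter: 85 mm square, 24 mm high, with a round well 65 mm wide in the middle of its top, 16 mm deep (well floor 8 mm above the counter). Origin: centre of its underside, on the well's axis; z up, x and y along its sides.
- block_largest: the largest of four blue plastic cooling blocks, fixed to the counter: 102 mm square, 24 mm high, with a round well 80 mm wide in the middle of its top, 16 mm deep (well floor 8 mm above the counter). Origin: centre of its underside, on the well's axis; z up, x and y along its sides.
- cream_jar: bystander: loose squat white plastic jar with a screw lid, 52 mm across, 42 mm tall. Origin: centre of its underside, z up.
- dropper_bottle: bystander: loose white plastic dropper bottle with a pointed tip, 30 mm across, 70 mm tall. Origin: centre of its underside, z up.

How it is judged:
By the outcome, as a careful person would: the job done as asked, in the order asked, and still so for the second after the job is handed in, with the robot touching nothing.
It also fails if it takes over 99 s, if anything falls off the work surface, if the arm or the gripper's body presses on something with over 40 N, if the wrist force passes 120 N, or if a joint passes its speed limit or range.

## Robot

A 6-joint arm with a two-finger parallel gripper is mounted at the origin on the work surface. World frame = base frame: x ahead of the robot, y to its left, z up, the work surface at z = 0. Lengths are in mm, angles in degrees, forces in N, time in s.
With the tool pointing down it reaches from about 300 to 850 mm from the base axis. Payload 5.4 kg.
Tool frame: the origin (TCP) lies at the very end of the fingers, on their centre line; the grasp point (between the pads) lies 19 mm behind it; x points along the fingers, y is the direction in which the jaws open and shut, and the axes are right-handed (so a half turn about x gives the same grasp; the last joint's range is limited). The gripper opens to 85 mm and grips with 20 to 120 N. Pads are 22 mm wide; open, the fingers measure 114 mm over their backs; the gripper's body (76 mm by 85 mm) begins 54 mm behind the grasp point. The pads swing forward as they close: fully open they stand 13 mm farther back than shut.
Start: joints at [-75.636, 9.076, 91.501, -0, 79.423, -12.038], TCP at [255.657, -515.02, 231.299] pointing down, gripper open.
Joint ranges: [-166.64, 166.64], [-54.1, 131.32], [10.49, 154.53], [-73.88, 253.88], [9.74, 151.15], [-171.62, 171.62]. Speed limits (degrees/s): [147.25, 147.25, 180, 180, 180, 180].

## Interface

Orientations are given as [roll, pitch, yaw] about the fixed x, y, z axes, in that order (R = Rz(yaw) Ry(pitch) Rx(roll)).
In Python, from station import monitor, imaging, ctrl gives the robot as it stands.
- The arm moves only by the tool drive_tool, never from a script. Its argument "commands" is a list of rows, each an object of numbers: "rx", "ry", "rz": the turn, a rotation vector about the tool's x, y, z in degrees; "tx", "ty", "tz": the shift along the tool's x, y, z in mm; "claw": the finger opening in mm, from 0 to 85.4. In form: [{"rx": .., "ry": .., "rz": .., "tx": .., "ty": .., "tz": .., "claw": ..}, ...]. A call has 1 to 5 rows; each row is the pose to reach, as a shift and turn from the pose measured when the call began, along the tool's axes at that moment; what a row does not reach only later rows make up. A row lasts 1/8 s, in which the tool goes at most 62.5 mm and 10.7 degrees, less where a joint would pass 70% of its speed; a pose out of reach is approached as far as the arm can. A call with a gripper value outside its range is refused whole. The fingers move at their own pace and stop on an object; "newtons" is the grip in N (left out, the last holds). Time passes only in rows, so rows that repeat a pose let the fingers close. It gives the time, the measured TCP pose, the force and the opening at its end, in the units of the state.
- monitor.state(): the state, without advancing time (a new reading comes with each control period).
- imaging.snapshot(name): name is "scene" or "top" or "wrist"; returns a dict with "pixels" (384x512x3 uint8, blue, green, red), "intrinsics" (3x3 intrinsics, pixels), "extrinsics" (4x4, takes a point from world to camera coordinates); the wrist camera has in their place "mount" (4x4, takes a point from camera to tool coordinates, whose origin is the TCP and whose axes are the tool frame's). Camera axes: x right, y down, z forward; pixel columns grow to the right and rows downward; lengths in mm; the calibration is good to about 2 mm. A picture is of the moment at which its call begins: read the wrist's pose just before it. There is no depth.
- ctrl.hand_in(): hands the job in, once; it reports no verdict.
The state is a dict: "clock": time; "joint_positions": joint angles; "joint_vel": joint speeds; "joint_efforts": joint torques, N m; "tcp_pos": TCP position; "tool_rot": TCP orientation; "wrist_force": force on the tool from outside, world axes, zero at the start; "torque": the same for the moment, N m; "gripper_width": finger opening in mm.
Only numpy, scipy, OpenCV 4.12 (cv2) and the standard library are available. Lean on these libraries where they do the work, as an engineer would, in place of code of your own. Each camera call takes 0.05 s, during which the arm holds its last target.

## Working session

There is one attempt and no reset: what is moved stays moved. The work goes in short steps, Python scripts to look and compute and a tool call to move; the robot and the scene stay as the last step left them, time stands still between calls to the robot, and variables do not carry over. Pictures are saved under pics/ and viewed, and the job is handed in when it is done.

Besides the shell and the picture viewer there is one more tool, called as name(argument=value, ...) on one line, values as JSON. drive_tool: Moves the arm, as the interface text tells. Its arguments: {"type":"object","properties":{"commands":{"type":"array"},"newtons":{"type":"number"}},"required":["commands"]}

```bash
ls; mkdir -p pics; python3 - <<'E'
from station import monitor, imaging, ctrl
import cv2,json,numpy as np
print(monitor.state())
for n in ("scene","top","wrist"):
    s=imaging.snapshot(n); cv2.imwrite(f"pics/{n}0.png",s["pixels"])
    print(n,np.round(s["intrinsics"],2).tolist(),np.round(s.get("extrinsics",s.get("mount")),3).tolist())
E
```

```text
pics
{'clock': 0.0, 'joint_positions': array([-7.56365591e+01,  9.11582288e+00,  9.15739597e+01,  1.22047747e-03,
        7.94230662e+01, -1.20384906e+01]), 'joint_vel': array([-0.00505175,  0.0128722 ,  0.11256091,  0.00906212, -0.05906772,
        0.01328024]), 'joint_efforts': array([-1.17918284e-03, -3.96001053e+01, -3.31431520e+01, -2.64647979e-04,
        8.49223696e-03, -2.24313760e-05]), 'tcp_pos': array([ 255.50774928, -514.42606542,  230.27018535]), 'tool_rot': array([-102.64737773,   89.88714492,  103.75432857]), 'wrist_force': array([ 0.06433347,  1.16623983, -0.75305129]), 'torque': array([ 0.03847394, -0.02579623, -0.08245273]), 'gripper_width': 85.3799624500717}
scene [[436.32, 0.0, 256.17], [0.0, 436.32, 195.37], [0.0, 0.0, 1.0]] [[-0.415, 0.91, 0.021, 239.452], [0.61, 0.295, -0.735, -293.063], [-0.675, -0.293, -0.677, 1370.055], [0.0, 0.0, 0.0, 1.0]]
top [[464.54, 0.0, 248.59], [0.0, 464.54, 194.06], [0.0, 0.0, 1.0]] [[0.006, -1.0, 0.029, -13.841], [-0.998, -0.008, -0.067, 526.421], [0.067, -0.029, -0.997, 1150.691], [0.0, 0.0, 0.0, 1.0]]
wrist [[319.89, 0.0, 255.36], [0.0, 319.89, 188.02], [0.0, 0.0, 1.0]] [[-0.0, -0.294, 0.956, -142.283], [1.0, 0.001, 0.0, -0.391], [-0.001, 0.956, 0.294, -75.858], [0.0, 0.0, 0.0, 1.0]]
```

View pics/top0.png

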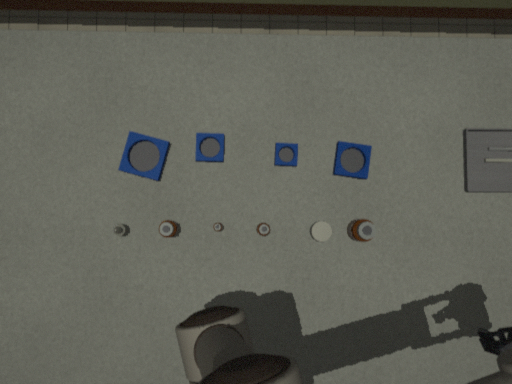

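View pics/scene0.png

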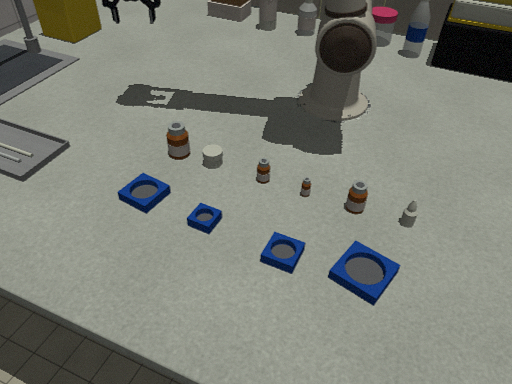

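```bash
cat > h.py <<'E'
from station import monitor, imaging, ctrl
import cv2,numpy as np
def ray(s,uv,z,T=None):
    K=s["intrinsics"]; 
    M=np.linalg.inv(s["extrinsics"]) if T is None else T
    d=M[:3,:3]@np.linalg.solve(K,np.array([uv[0],uv[1],1.0])); c=M[:3,3]
    return c+d*(z-c[2])/d[2]
def proj(s,p):
    q=s["extrinsics"]@np.append(p,1); r=s["intrinsics"]@q[:3]; return r[:2]/r[2]
E
python3 - <<'E'
from h import *
s=imaging.snapshot("top"); im=s["pixels"]
hsv=cv2.cvtColor(im,cv2.COLOR_BGR2HSV)
b=cv2.inRange(hsv,(105,120,40),(130,255,255))
cs,hi=cv2.findContours(b,cv2.RETR_CCOMP,cv2.CHAIN_APPROX_NONE)
for i,c in enumerate(cs):
    if cv2.contourArea(c)<60: continue
    if hi[0][i][3]<0:
        r=cv2.minAreaRect(c); 
        box=cv2.boxPoints(r); P=[ray(s,p,24)[:2] for p in box]
        print("rect",np.round(r[0],1),np.round(r[1],1),ray(s,r[0],24).round(1),[round(np.linalg.norm(P[k]-P[k-1]),1) for k in range(4)], "ang",np.degrees(np.arctan2(*(P[1]-P[0])[::-1])).round(1))
    else:
        e=cv2.fitEllipse(c); print(" hole",np.round(e[0],1),np.round(e[1],1),ray(s,e[0],24).round(1),ray(s,e[0],8).round(1))
a=im[205:255,100:390]; cv2.imwrite("pics/topz.png",cv2.resize(a,None,fx=2.7,fy=2.7,interpolation=cv2.INTER_CUBIC))
s2=imaging.snapshot("scene"); cv2.imwrite("pics/scz.png",cv2.resize(s2["pixels"][110:310,110:430],None,fx=2.5,fy=2.5,interpolation=cv2.INTER_CUBIC))
E
```

```text
rect [286.  154.2] [21.6 21.9] [ 627.6 -104.    24. ] [np.float64(54.6), np.float64(55.6), np.float64(54.8), np.float64(55.6)] ang -4.3
 hole [285.9 154.2] [15.9 16.4] [ 627.5 -103.8   24. ] [ 630.  -105.6    8. ]
rect [352.  159.8] [34.  33.4] [ 614.9 -271.6   24. ] [np.float64(86.1), np.float64(85.4), np.float64(86.6), np.float64(85.5)] ang -8.0
 hole [351.8 159.8] [24.5 26.3] [ 614.9 -271.1   24. ] [ 617.2 -275.1    8. ]
rect [209.5 147. ] [28. 27.] [643.8  88.7  24. ] [np.float64(70.9), np.float64(67.8), np.float64(71.0), np.float64(67.6)] ang -89.3
 hole [209.6 147.1] [20.7 21.2] [643.7  88.5  24. ] [646.3  89.4   8. ]
rect [143.9 155.7] [41.8 40.4] [620.2 252.   24. ] [np.float64(103.8), np.float64(101.3), np.float64(104.4), np.float64(101.4)] ang -14.4
 hole [143.9 155.7] [31.6 32.6] [620.1 252.1  24. ] [622.5 255.3   8. ]
```

View pics/topz.png

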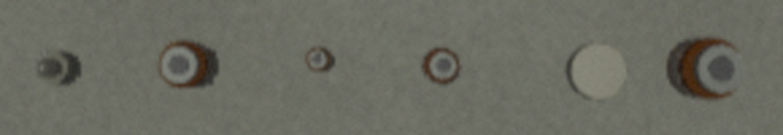

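View pics/scz.png

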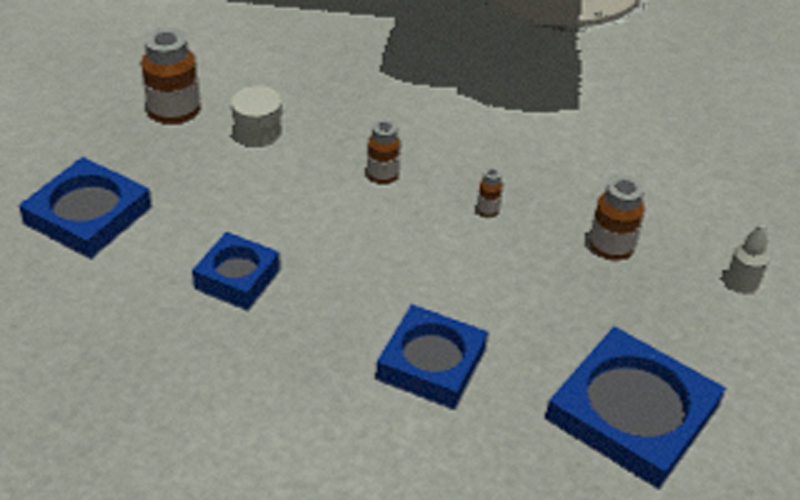

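```bash
cat >> h.py <<'E'
from scipy.spatial.transform import Rotation as Ro
def pose():
    s=monitor.state(); return s, np.array(s["tcp_pos"]), Ro.from_euler("xyz",s["tool_rot"],degrees=True)
def target(a):
    a=np.radians(a); x=np.array([0,0,-1.]);y=np.array([np.cos(a),np.sin(a),0]); return Ro.from_matrix(np.c_[x,y,np.cross(x,y)])
def go(p,a):
    s,t,R=pose(); d=R.inv().apply(np.array(p)-t); r=(R.inv()*target(a)).as_rotvec(degrees=True)
    print("->",p,a,"shift",d.round(1),"turn",r.round(1),"| at",t.round(1),"t",round(s["clock"],2),"w",round(s["gripper_width"],1),"F",np.round(s["wrist_force"],1))
E
python3 - <<'E'
from h import *
T=imaging.snapshot("top");S=imaging.snapshot("scene")
D=dict(small=(48,(217.8,226.9),(306.4,179.6)),medium=(60,(263.7,229.1),(264,161.2)),large=(72,(165.9,229.4),(360,184.8)),largest=(88,(367,230.2),(176.4,125.6)))
for k,(h,a,b) in D.items(): print(k,ray(T,a,h).round(1),ray(S,b,h).round(1))
print("jar",ray(T,(321.5,230.9),42).round(1))
for n,p in dict(small=(627.5,-104,24),large=(615,-271,24),medium=(643.7,88.6,24),largest=(620,252,24)).items(): print(n,proj(S,p).round(1))
s,t,R=pose(); print(R.as_matrix().round(3))
E
```

```text
small [443.8  65.   48. ] [445.2  67.6  48. ]
medium [439.2 -46.1  60. ] [439.4 -43.4  60. ]
large [437.3 187.1  72. ] [437.2 188.7  72. ]
largest [ 438.1 -289.5   88. ] [ 437.  -286.8   88. ]
jar [ 435.4 -189.7   42. ]
small [203.9 214.2]
large [143.9 188.7]
medium [282.2 248.2]
largest [363.4 267.3]
[[-0.     0.445 -0.896]
 [ 0.    -0.896 -0.445]
 [-1.    -0.    -0.   ]]
```

```bash
python3 - <<'E'
from h import *
go((444,66,200),-90)
E
```

```text
-> (444, 66, 200) -90 shift [  31.3 -436.5 -427.1] turn [26.4  0.   0. ] | at [ 255.6 -514.9  231.1] t 0.35 w 85.5 F [-0.3  0.5 -0.4]
```

drive_tool(commands=[{"tx":0,"ty":-35,"tz":-34,"rx":5},{"tx":0,"ty":-75,"tz":-73,"rx":10},{"tx":5,"ty":-115,"tz":-112,"rx":18},{"tx":10,"ty":-155,"tz":-151,"rx":24},{"tx":15,"ty":-195,"tz":-190,"rx":26.4}])

```text
$.commands[0]: bad value
```

```bash
python3 - <<'E'
from h import *
go((444,66,200),-90)
E
```

```text
-> (444, 66, 200) -90 shift [  31.3 -436.5 -427.1] turn [26.4  0.   0. ] | at [ 255.6 -514.9  231.1] t 0.35 w 85.5 F [-0.3  0.5 -0.4]
```

All keys are needed in each row.

drive_tool(commands=[{"tx":0,"ty":-35,"tz":-34,"rx":5,"ry":0,"rz":0,"claw":85},{"tx":0,"ty":-75,"tz":-73,"rx":10,"ry":0,"rz":0,"claw":85},{"tx":5,"ty":-115,"tz":-112,"rx":18,"ry":0,"rz":0,"claw":85},{"tx":10,"ty":-155,"tz":-151,"rx":24,"ry":0,"rz":0,"claw":85},{"tx":15,"ty":-195,"tz":-190,"rx":26.4,"ry":0,"rz":0,"claw":85}])

```text
clock: 0.98
tcp_pos: [339.4, -254.1, 216.1]
tool_rot: [-178.6, 90.0, 1.2]
wrist_force: [1.2, 0.5, 0.2]
gripper_width: 84.9
```

```bash
python3 - <<'E'
from h import *
go((444,66,200),-90)
E
```

```text
-> (444, 66, 200) -90 shift [  16.2 -320.3 -103.8] turn [-0.1 -0.   0. ] | at [ 339.4 -254.1  216.1] t 0.97 w 84.9 F [1.2 0.5 0.2]
```

drive_tool(commands=[{"tx":0,"ty":-60,"tz":-20,"rx":0,"ry":0,"rz":0,"claw":60},{"tx":0,"ty":-120,"tz":-40,"rx":0,"ry":0,"rz":0,"claw":60},{"tx":5,"ty":-180,"tz":-60,"rx":0,"ry":0,"rz":0,"claw":60},{"tx":10,"ty":-240,"tz":-80,"rx":0,"ry":0,"rz":0,"claw":60},{"tx":16,"ty":-300,"tz":-100,"rx":0,"ry":0,"rz":0,"claw":60}])

```text
clock: 1.6
tcp_pos: [438.8, 42.0, 201.1]
tool_rot: [168.4, 89.9, -11.8]
wrist_force: [1.2, 0.6, 0.7]
gripper_width: 60.1
```

drive_tool(commands=[{"tx":0,"ty":-20,"tz":-4,"rx":0,"ry":0,"rz":0,"claw":60},{"tx":0,"ty":-20,"tz":-4,"rx":0,"ry":0,"rz":0,"claw":60},{"tx":0,"ty":-20,"tz":-4,"rx":0,"ry":0,"rz":0,"claw":60}])

```text
clock: 1.98
tcp_pos: [442.8, 61.3, 201.2]
tool_rot: [156.6, 89.9, -23.6]
wrist_force: [0.3, 0.2, 0.6]
gripper_width: 60.0
```

```bash
python3 - <<'E'
from h import *
go((444,66,200),-90)
s,t,R=pose(); w=imaging.snapshot("wrist"); im=w["pixels"]
T=np.eye(4);T[:3,:3]=R.as_matrix();T[:3,3]=t; T=T@w["mount"]; w["extrinsics"]=np.linalg.inv(T)
for h in (0,48):
    p=proj(w,(444.5,66.3,h)); print(h,p); cv2.circle(im,tuple(int(round(v)) for v in p),3,(0,255,0),1)
cv2.imwrite("pics/w1.png",im)
E
```

```text
-> (444, 66, 200) -90 shift [ 1.2 -4.7 -1.2] turn [-0.2 -0.1 -0.1] | at [442.8  61.3 201.2] t 1.98 w 60.0 F [0.3 0.2 0.6]
0 [251.1625563  160.80472011]
48 [250.59307878 171.40653063]
```

View pics/w1.png

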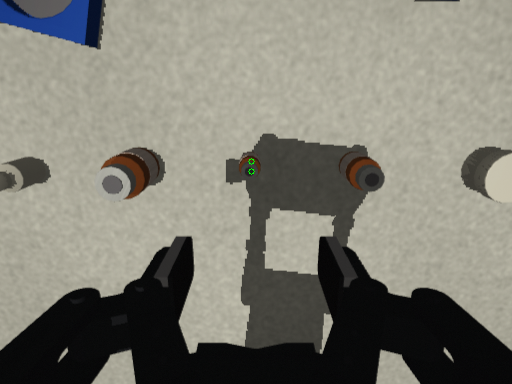

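```bash
python3 - <<'E'
import cv2
im=cv2.imread("pics/w1.png"); cv2.imwrite("pics/w1z.png",cv2.resize(im[130:210,90:390],None,fx=2.6,fy=2.6,interpolation=cv2.INTER_CUBIC))
E
```

```text
(no output)
```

View pics/w1z.png

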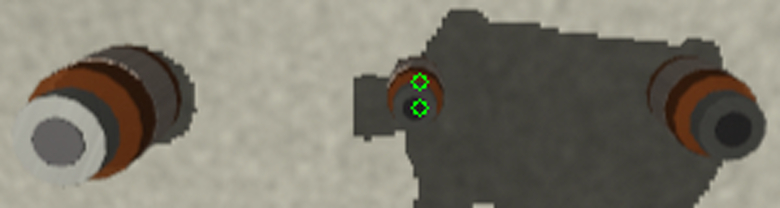

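```bash
python3 - <<'E'
from h import *
s,t,R=pose(); w=imaging.snapshot("wrist")
T=np.eye(4);T[:3,:3]=R.as_matrix();T[:3,3]=t; T=T@w["mount"]
for n,uv,h in (("large",(112.3,184.6),72),("med",(371.9,179.6),60),("small",(250.2,170),48)): print(n,ray(w,uv,h,T).round(1))
go((444.5,66.5,100),-90);go((444.5,66.5,20),-90)
E
```

```text
large [438.9 188.1  72. ]
med [439.5 -45.7  60. ]
small [445.9  66.4  48. ]
-> (444.5, 66.5, 100) -90 shift [101.2  -5.7  -1.4] turn [-0.2 -0.1 -0. ] | at [442.8  60.9 201.2] t 2.08 w 60.1 F [-0.9  0.1 -0.9]
-> (444.5, 66.5, 20) -90 shift [181.2  -5.7  -1.2] turn [-0.2 -0.1 -0. ] | at [442.8  60.9 201.2] t 2.08 w 60.1 F [-0.9  0.1 -0.9]
```

drive_tool(commands=[{"tx":50,"ty":-5.5,"tz":-2,"rx":0,"ry":0,"rz":0,"claw":60},{"tx":100,"ty":-5.5,"tz":-2,"rx":0,"ry":0,"rz":0,"claw":60},{"tx":140,"ty":-5.5,"tz":-2,"rx":0,"ry":0,"rz":0,"claw":60},{"tx":165,"ty":-5.5,"tz":-2,"rx":0,"ry":0,"rz":0,"claw":60},{"tx":182,"ty":-5.5,"tz":-2,"rx":0,"ry":0,"rz":0,"claw":60}], newtons=25)

```text
clock: 2.7
tcp_pos: [444.6, 65.3, 18.0]
tool_rot: [138.4, 89.9, -42.0]
wrist_force: [0.1, -0.3, -0.4]
gripper_width: 60.2
```

drive_tool(commands=[{"tx":0,"ty":0,"tz":0,"rx":0,"ry":0,"rz":0,"claw":60},{"tx":0,"ty":0,"tz":0,"rx":0,"ry":0,"rz":0,"claw":40}])

```text
clock: 2.95
tcp_pos: [445.2, 64.6, 18.7]
tool_rot: [155.3, 89.9, -25.1]
wrist_force: [-0.6, -0.3, -0.4]
gripper_width: 43.0
```

```bash
cat >> h.py <<'E'
def shot(name,n,crop=None,f=1.5):
    s=imaging.snapshot(n); im=s["pixels"]
    if crop: im=im[crop[1]:crop[3],crop[0]:crop[2]]
    cv2.imwrite("pics/"+name,cv2.resize(im,None,fx=f,fy=f,interpolation=cv2.INTER_CUBIC))
E
python3 - <<'E'
from h import *
go((445,66.5,19),-90)
shot("w2.png","wrist",(100,100,400,384),2)
E
```

```text
-> (445, 66.5, 19) -90 shift [-0.3 -1.9  0.2] turn [-0.4 -0.1 -0.1] | at [445.2  64.6  18.7] t 2.95 w 43.0 F [-0.6 -0.3 -0.4]
```

View pics/w2.png

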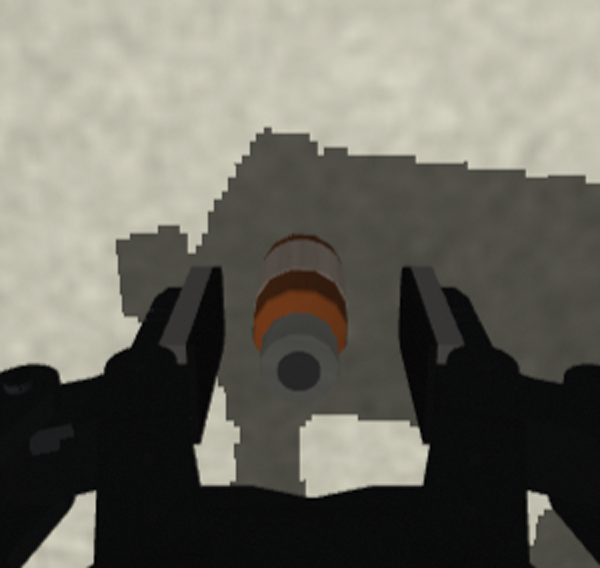

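drive_tool(commands=[{"tx":0,"ty":-2,"tz":0,"rx":0,"ry":0,"rz":0,"claw":35},{"tx":0,"ty":-2,"tz":0,"rx":0,"ry":0,"rz":0,"claw":28},{"tx":0,"ty":-2,"tz":0,"rx":0,"ry":0,"rz":0,"claw":23},{"tx":0,"ty":-2,"tz":0,"rx":0,"ry":0,"rz":0,"claw":15},{"tx":0,"ty":-2,"tz":0,"rx":0,"ry":0,"rz":0,"claw":15}], newtons=25)

```text
clock: 3.62
tcp_pos: [445.7, 66.8, 19.3]
tool_rot: [163.1, 89.8, -17.3]
wrist_force: [-1.9, 0.4, 4.8]
gripper_width: 20.6
```

```bash
python3 - <<'E'
from h import *
go((627.5,-102.5,120),-90)
shot("w3.png","wrist",(100,100,400,384),2)
E
```

```text
-> (627.5, -102.5, 120) -90 shift [-100.   168.1 -183.2] turn [-0.4 -0.2 -0.1] | at [445.7  66.8  19.3] t 3.62 w 20.6 F [-1.9  0.4  4.8]
```

View pics/w3.png

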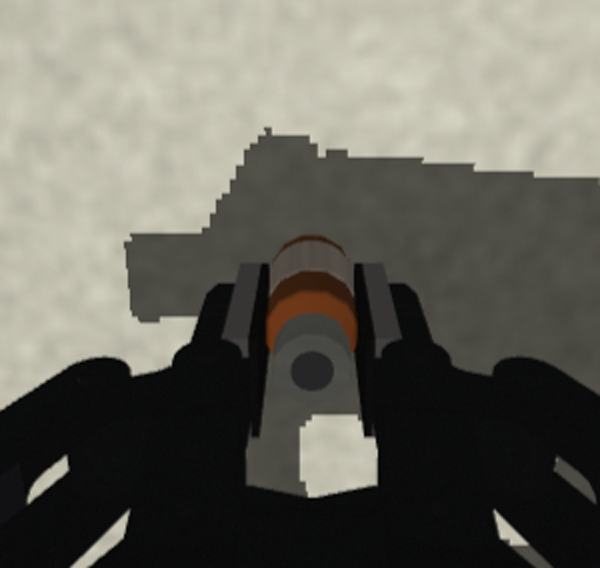

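drive_tool(commands=[{"tx":-15,"ty":0,"tz":0,"rx":0,"ry":0,"rz":0,"claw":15},{"tx":-50,"ty":0,"tz":0,"rx":0,"ry":0,"rz":0,"claw":15},{"tx":-90,"ty":5,"tz":-10,"rx":0,"ry":0,"rz":0,"claw":15},{"tx":-100,"ty":35,"tz":-40,"rx":0,"ry":0,"rz":0,"claw":15},{"tx":-100,"ty":70,"tz":-80,"rx":0,"ry":0,"rz":0,"claw":15}])

```text
clock: 4.3
tcp_pos: [526.6, -4.3, 122.1]
tool_rot: [166.1, 89.6, -14.2]
wrist_force: [0.9, -0.2, 1.4]
gripper_width: 20.5
```

```bash
python3 - <<'E'
from h import *
go((627.5,-102.5,120),-90)
E
```

```text
-> (627.5, -102.5, 120) -90 shift [   2.9   97.6 -101.4] turn [-0.3 -0.4 -0.1] | at [526.6  -4.3 122.1] t 4.3 w 20.5 F [ 0.9 -0.2  1.4]
```

drive_tool(commands=[{"tx":0,"ty":35,"tz":-36,"rx":0,"ry":0,"rz":0,"claw":15},{"tx":0,"ty":70,"tz":-72,"rx":0,"ry":0,"rz":0,"claw":15},{"tx":20,"ty":97.5,"tz":-101,"rx":-0.3,"ry":-0.4,"rz":0,"claw":15},{"tx":50,"ty":97.5,"tz":-101,"rx":-0.3,"ry":-0.4,"rz":0,"claw":15},{"tx":50,"ty":97.5,"tz":-101,"rx":-0.3,"ry":-0.4,"rz":0,"claw":15}])

```text
clock: 4.92
tcp_pos: [625.1, -101.9, 70.4]
tool_rot: [-4.9, 89.6, 175.0]
wrist_force: [-0.8, -0.4, -0.4]
gripper_width: 20.3
```

```bash
python3 - <<'E'
from h import *
go((627.5,-102.5,28),-90)
shot("w4.png","wrist",(100,100,400,384),2)
shot("s4.png","scene",(110,110,350,310),2.5)
E
```

```text
-> (627.5, -102.5, 28) -90 shift [42.4  0.6 -2.6] turn [-0.   0.4  0. ] | at [ 625.1 -101.9   70.4] t 4.92 w 20.3 F [-0.8 -0.4 -0.4]
```

View pics/w4.png

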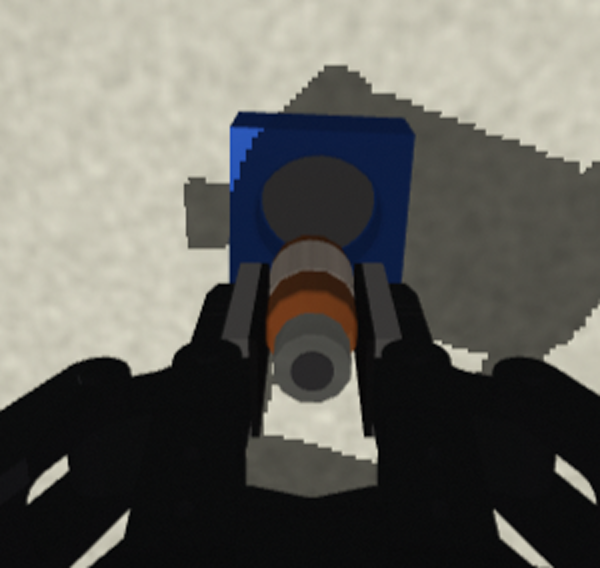

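View pics/s4.png

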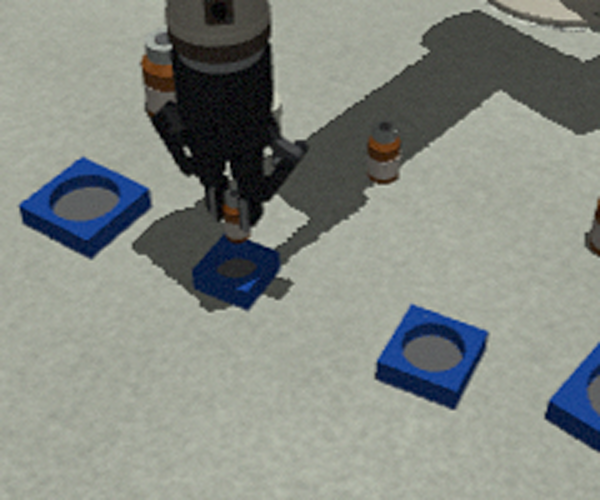

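```bash
python3 - <<'E'
from h import *
s,t,R=pose(); w=imaging.snapshot("wrist")
T=np.eye(4);T[:3,:3]=R.as_matrix();T[:3,3]=t; T=T@w["mount"]
for uv in ((259,201.5),(259,178),(231,201),(287.5,201)): print(ray(w,uv,8,T).round(1),ray(w,uv,24,T).round(1))
E
```

```text
[ 629.3 -104.2    8. ] [ 635.  -103.9   24. ]
[ 646.1 -104.1    8. ] [ 650.5 -103.9   24. ]
[629.7 -84.9   8. ] [635.3 -86.1  24. ]
[ 629.7 -123.8    8. ] [ 635.3 -122.1   24. ]
```

drive_tool(commands=[{"tx":12,"ty":1.5,"tz":-3,"rx":0,"ry":0.4,"rz":0,"claw":15},{"tx":25,"ty":1.5,"tz":-3,"rx":0,"ry":0.4,"rz":0,"claw":15},{"tx":35,"ty":1.5,"tz":-3,"rx":0,"ry":0.4,"rz":0,"claw":15},{"tx":40,"ty":1.5,"tz":-3,"rx":0,"ry":0.4,"rz":0,"claw":15},{"tx":42,"ty":1.5,"tz":-3,"rx":0,"ry":0.4,"rz":0,"claw":15}])

```text
clock: 5.7
tcp_pos: [630.8, -103.8, 32.0]
tool_rot: [165.2, 89.5, -14.8]
wrist_force: [0.2, -0.1, 1.1]
gripper_width: 20.2
```

drive_tool(commands=[{"tx":0,"ty":0,"tz":0,"rx":0,"ry":0,"rz":0,"claw":15},{"tx":0.5,"ty":0,"tz":0,"rx":0,"ry":0,"rz":0,"claw":15}])

```text
clock: 5.95
tcp_pos: [631.1, -104.0, 31.9]
tool_rot: [164.8, 89.5, -15.2]
wrist_force: [0.5, -0.9, 0.3]
gripper_width: 20.5
```

drive_tool(commands=[{"tx":1,"ty":0,"tz":2.5,"rx":0,"ry":0.4,"rz":0,"claw":15},{"tx":2,"ty":0,"tz":2.5,"rx":0,"ry":0.4,"rz":0,"claw":15},{"tx":3,"ty":0,"tz":2.5,"rx":0,"ry":0.4,"rz":0,"claw":15},{"tx":3,"ty":0,"tz":2.5,"rx":0,"ry":0.4,"rz":0,"claw":15}])

```text
clock: 6.45
tcp_pos: [628.6, -103.9, 28.8]
tool_rot: [171.5, 89.1, -8.4]
wrist_force: [0.4, 0.3, -1.1]
gripper_width: 20.2
```

```bash
python3 - <<'E'
from h import *
go((628,-103.5,27.5),-90);go((628,-103.5,27.5),-90)
shot("w5.png","wrist",(100,100,400,384),2)
shot("s5.png","scene",(110,110,350,310),2.5)
E
```

```text
-> (628, -103.5, 27.5) -90 shift [ 1.3 -0.4  0.6] turn [ 0.  -0.9 -0.1] | at [ 628.6 -103.9   28.8] t 6.45 w 20.2 F [ 0.4  0.3 -1.1]
-> (628, -103.5, 27.5) -90 shift [ 1.3 -0.4  0.6] turn [ 0.  -0.9 -0.1] | at [ 628.6 -103.9   28.8] t 6.45 w 20.2 F [ 0.4  0.3 -1.1]
```

View pics/w5.png

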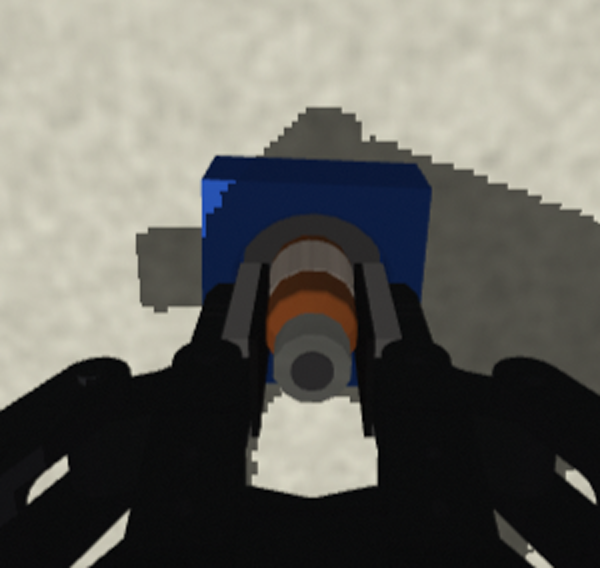

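drive_tool(commands=[{"tx":0.7,"ty":0,"tz":0.5,"rx":0,"ry":-0.9,"rz":0,"claw":15},{"tx":1.4,"ty":0,"tz":0.5,"rx":0,"ry":-0.9,"rz":0,"claw":15},{"tx":1.8,"ty":0,"tz":0.5,"rx":0,"ry":-0.9,"rz":0,"claw":15},{"tx":1.8,"ty":0,"tz":0.5,"rx":0,"ry":-0.9,"rz":0,"claw":15}])

```text
clock: 7.05
tcp_pos: [628.4, -104.0, 27.3]
tool_rot: [96.6, 89.9, -83.4]
wrist_force: [-0.9, 0.0, 1.6]
gripper_width: 20.5
```

```bash
python3 - <<'E'
from h import *
go((628,-103.5,27.5),-90)
E
```

```text
-> (628, -103.5, 27.5) -90 shift [-0.2 -0.5  0.4] turn [ 0.  -0.  -0.1] | at [ 628.4 -104.    27.3] t 7.05 w 20.5 F [-0.9  0.   1.6]
```

drive_tool(commands=[{"tx":0.4,"ty":0,"tz":0,"rx":0,"ry":0,"rz":0,"claw":15},{"tx":0.8,"ty":0,"tz":0,"rx":0,"ry":0,"rz":0,"claw":15},{"tx":0.8,"ty":0,"tz":0,"rx":0,"ry":0,"rz":0,"claw":15}])

```text
clock: 7.42
tcp_pos: [628.6, -104.0, 27.3]
tool_rot: [102.3, 89.9, -77.7]
wrist_force: [-2.4, 1.0, 6.3]
gripper_width: 20.4
```

drive_tool(commands=[{"tx":0,"ty":0,"tz":0,"rx":0,"ry":0,"rz":0,"claw":22},{"tx":0,"ty":0,"tz":0,"rx":0,"ry":0,"rz":0,"claw":26},{"tx":0,"ty":0,"tz":0,"rx":0,"ry":0,"rz":0,"claw":34},{"tx":0,"ty":0,"tz":0,"rx":0,"ry":0,"rz":0,"claw":44},{"tx":0,"ty":0,"tz":0,"rx":0,"ry":0,"rz":0,"claw":44}])

```text
clock: 8.05
tcp_pos: [628.6, -104.0, 27.2]
tool_rot: [100.8, 89.9, -79.2]
wrist_force: [-0.5, -0.4, -0.5]
gripper_width: 43.9
```

drive_tool(commands=[{"tx":-15,"ty":0,"tz":0,"rx":0,"ry":0,"rz":0,"claw":46},{"tx":-40,"ty":0,"tz":0,"rx":0,"ry":0,"rz":0,"claw":50},{"tx":-80,"ty":0,"tz":0,"rx":0,"ry":0,"rz":0,"claw":60},{"tx":-100,"ty":0,"tz":20,"rx":0,"ry":0,"rz":0,"claw":65},{"tx":-100,"ty":-5,"tz":60,"rx":0,"ry":0,"rz":0,"claw":65}])

```text
clock: 8.68
tcp_pos: [570.8, -100.0, 131.4]
tool_rot: [144.9, 89.5, -35.1]
wrist_force: [-1.0, -0.9, 0.3]
gripper_width: 65.1
```

```bash
python3 - <<'E'
from h import *
go((439.5,-45,110),-90)
shot("t6.png","top",(100,100,400,260),2.5)
shot("s6.png","scene",(110,110,430,310),2.5)
E
```

```text
-> (439.5, -45, 110) -90 shift [ 20.1 -55.1 131.4] turn [ 0.  -0.4 -0.3] | at [ 570.8 -100.   131.4] t 8.68 w 65.1 F [-1.  -0.9  0.3]
```

View pics/s6.png

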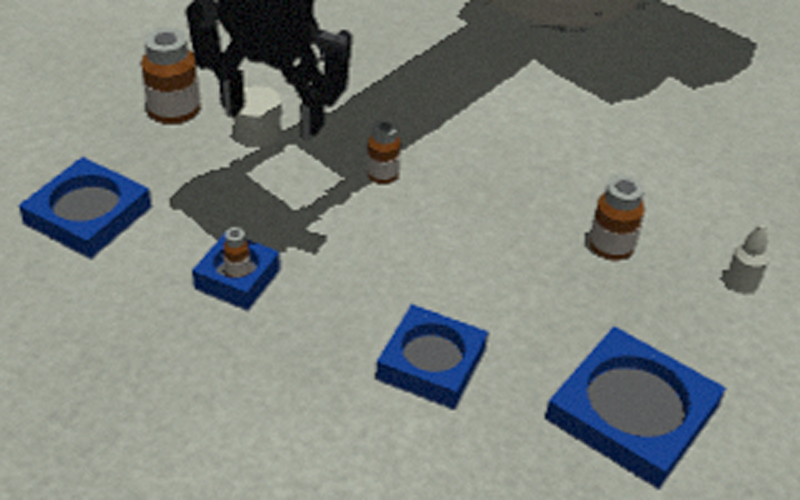

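drive_tool(commands=[{"tx":5,"ty":-20,"tz":45,"rx":0,"ry":-0.4,"rz":-0.3,"claw":65},{"tx":10,"ty":-40,"tz":90,"rx":0,"ry":-0.4,"rz":-0.3,"claw":65},{"tx":20,"ty":-55,"tz":131.5,"rx":0,"ry":-0.4,"rz":-0.3,"claw":65},{"tx":20,"ty":-55,"tz":131.5,"rx":0,"ry":-0.4,"rz":-0.3,"claw":65},{"tx":20,"ty":-55,"tz":131.5,"rx":0,"ry":-0.4,"rz":-0.3,"claw":65}])

```text
clock: 9.4
tcp_pos: [435.1, -43.3, 108.8]
tool_rot: [-21.9, 89.6, 158.1]
wrist_force: [1.1, -0.0, 0.4]
gripper_width: 64.9
```

```bash
python3 - <<'E'
from h import *
go((439.5,-45,19),-90)
shot("w7.png","wrist",(100,100,400,384),2)
E
```

```text
-> (439.5, -45, 19) -90 shift [89.7  1.9 -5. ] turn [0.  0.4 0.2] | at [435.1 -43.3 108.8] t 9.4 w 64.9 F [ 1.1 -0.   0.4]
```

View pics/w7.png

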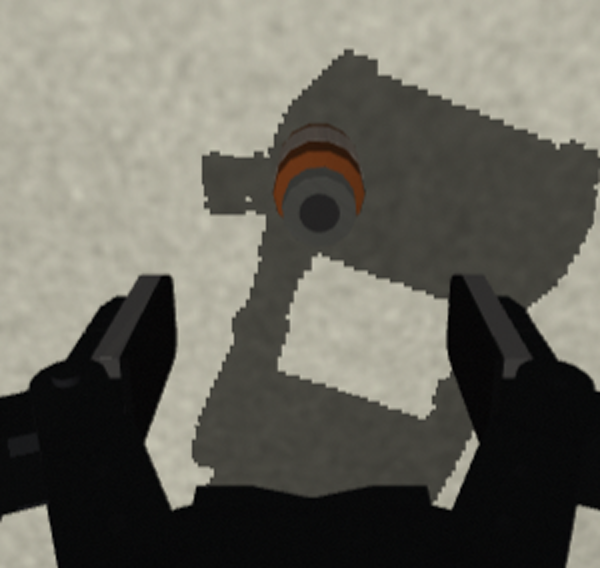

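drive_tool(commands=[{"tx":20,"ty":2.2,"tz":-4.5,"rx":0,"ry":0.4,"rz":0.2,"claw":65},{"tx":50,"ty":2.2,"tz":-4.5,"rx":0,"ry":0.4,"rz":0.2,"claw":65},{"tx":75,"ty":2.2,"tz":-4.5,"rx":0,"ry":0.4,"rz":0.2,"claw":65},{"tx":89,"ty":2.2,"tz":-4.5,"rx":0,"ry":0.4,"rz":0.2,"claw":65},{"tx":89,"ty":2.2,"tz":-4.5,"rx":0,"ry":0.4,"rz":0.2,"claw":60}])

```text
clock: 10.07
tcp_pos: [439.7, -45.7, 19.5]
tool_rot: [39.8, 90.0, -140.2]
wrist_force: [0.4, -0.3, -0.3]
gripper_width: 60.1
```

drive_tool(commands=[{"tx":0,"ty":0,"tz":0,"rx":0,"ry":0,"rz":0,"claw":50},{"tx":0,"ty":0,"tz":0,"rx":0,"ry":0,"rz":0,"claw":45}])

```text
clock: 10.32
tcp_pos: [440.8, -46.1, 20.6]
tool_rot: [139.3, 89.9, -40.7]
wrist_force: [-0.4, 0.8, 0.2]
gripper_width: 45.0
```

```bash
python3 - <<'E'
from h import *
go((439.5,-45,19),-90)
shot("w8.png","wrist",(100,100,400,384),2)
E
```

```text
-> (439.5, -45, 19) -90 shift [ 1.6 -1.1  1.3] turn [-0.  -0.1 -0.1] | at [440.8 -46.1  20.6] t 10.32 w 45.0 F [-0.4  0.8  0.2]
```

View pics/w8.png

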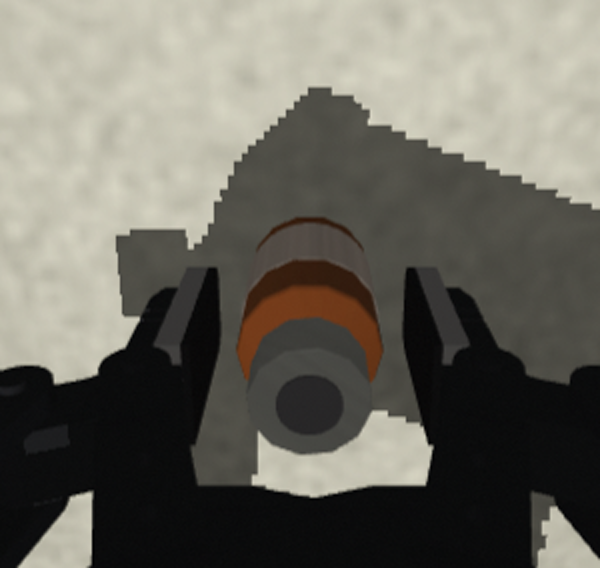

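drive_tool(commands=[{"tx":1.5,"ty":0,"tz":1,"rx":0,"ry":0,"rz":0,"claw":40},{"tx":1.5,"ty":0,"tz":1,"rx":0,"ry":0,"rz":0,"claw":36},{"tx":1.5,"ty":0,"tz":1,"rx":0,"ry":0,"rz":0,"claw":32.5},{"tx":1.5,"ty":0,"tz":1,"rx":0,"ry":0,"rz":0,"claw":25},{"tx":1.5,"ty":0,"tz":1,"rx":0,"ry":0,"rz":0,"claw":25}], newtons=25)

```text
clock: 11.0
tcp_pos: [439.7, -46.1, 19.1]
tool_rot: [138.1, 89.9, -42.0]
wrist_force: [-0.7, 1.0, 3.7]
gripper_width: 31.0
```

```bash
python3 - <<'E'
from h import *
go((644,89.5,120),-90)
E
```

```text
-> (644, 89.5, 120) -90 shift [-100.8 -135.5 -204.4] turn [-0.  -0.1 -0.1] | at [439.7 -46.1  19.1] t 11.0 w 31.0 F [-0.7  1.   3.7]
```

drive_tool(commands=[{"tx":-20,"ty":0,"tz":0,"rx":0,"ry":0,"rz":0,"claw":25},{"tx":-55,"ty":0,"tz":0,"rx":0,"ry":0,"rz":0,"claw":25},{"tx":-85,"ty":-15,"tz":-25,"rx":0,"ry":0,"rz":0,"claw":25},{"tx":-95,"ty":-45,"tz":-65,"rx":0,"ry":0,"rz":0,"claw":25},{"tx":-95,"ty":-75,"tz":-110,"rx":0,"ry":0,"rz":0,"claw":25}])

```text
clock: 11.62
tcp_pos: [551.4, 29.7, 115.4]
tool_rot: [154.4, 89.8, -25.7]
wrist_force: [0.4, 0.5, -0.2]
gripper_width: 30.7
```

```bash
python3 - <<'E'
from h import *
go((644,89.5,70),-90)
E
```

```text
-> (644, 89.5, 70) -90 shift [ 45.6 -60.  -92.3] turn [-0.  -0.2 -0.1] | at [551.4  29.7 115.4] t 11.62 w 30.7 F [ 0.4  0.5 -0.2]
```

drive_tool(commands=[{"tx":0,"ty":-30,"tz":-46,"rx":0,"ry":0,"rz":0,"claw":25},{"tx":5,"ty":-60,"tz":-90,"rx":0,"ry":-0.2,"rz":0,"claw":25},{"tx":25,"ty":-60,"tz":-91,"rx":0,"ry":-0.2,"rz":0,"claw":25},{"tx":50,"ty":-60,"tz":-91,"rx":0,"ry":-0.2,"rz":0,"claw":25},{"tx":50,"ty":-60,"tz":-91,"rx":0,"ry":-0.2,"rz":0,"claw":25}])

```text
clock: 12.25
tcp_pos: [639.4, 89.2, 62.0]
tool_rot: [14.4, 89.6, -165.6]
wrist_force: [0.2, 0.2, -1.3]
gripper_width: 31.0
```

drive_tool(commands=[{"tx":0,"ty":0,"tz":0,"rx":0,"ry":0,"rz":0,"claw":25},{"tx":0,"ty":0,"tz":0,"rx":0,"ry":0,"rz":0,"claw":25}])

```text
clock: 12.5
tcp_pos: [639.6, 88.9, 62.9]
tool_rot: [17.4, 89.6, -162.7]
wrist_force: [-0.5, -0.2, 0.6]
gripper_width: 30.9
```

```bash
python3 - <<'E'
from h import *
go((644.5,89.5,28),-90)
shot("w9.png","wrist",(100,100,400,384),2)
E
```

```text
-> (644.5, 89.5, 28) -90 shift [34.9 -0.7 -5.2] turn [-0.1  0.3 -0.1] | at [639.6  88.9  62.9] t 12.5 w 30.9 F [-0.5 -0.2  0.6]
```

View pics/w9.png

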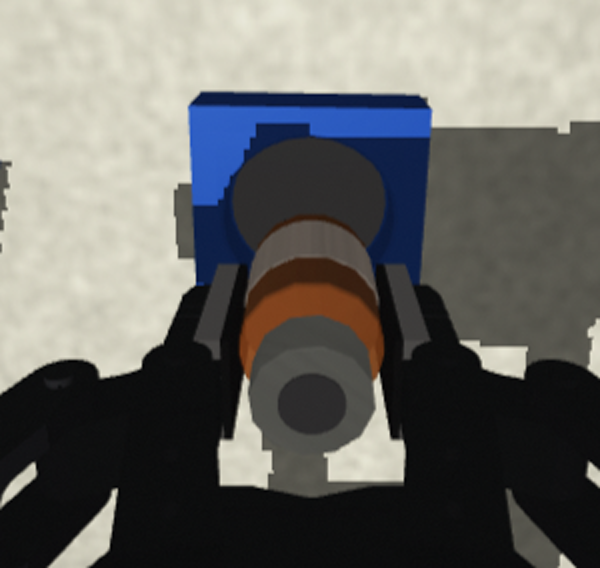

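drive_tool(commands=[{"tx":5,"ty":-0.7,"tz":-5,"rx":0,"ry":0.3,"rz":0,"claw":25},{"tx":15,"ty":-0.7,"tz":-5,"rx":0,"ry":0.3,"rz":0,"claw":25},{"tx":25,"ty":-0.7,"tz":-5,"rx":0,"ry":0.3,"rz":0,"claw":25},{"tx":33,"ty":-0.7,"tz":-5,"rx":0,"ry":0.3,"rz":0,"claw":25},{"tx":33,"ty":-0.7,"tz":-5,"rx":0,"ry":0.3,"rz":0,"claw":25}])

```text
clock: 13.18
tcp_pos: [643.6, 89.6, 28.6]
tool_rot: [33.1, 89.8, -147.0]
wrist_force: [0.3, -0.3, -1.4]
gripper_width: 30.9
```

```bash
python3 - <<'E'
from h import *
go((644.5,89.5,27.2),-90)
E
```

```text
-> (644.5, 89.5, 27.2) -90 shift [ 1.4  0.1 -0.9] turn [-0.1  0.2 -0.1] | at [643.6  89.6  28.6] t 13.18 w 30.9 F [ 0.3 -0.3 -1.4]
```

drive_tool(commands=[{"tx":0.5,"ty":0,"tz":-0.5,"rx":0,"ry":0.2,"rz":0,"claw":25},{"tx":1,"ty":0,"tz":-0.5,"rx":0,"ry":0.2,"rz":0,"claw":25},{"tx":1.6,"ty":0,"tz":-0.5,"rx":0,"ry":0.2,"rz":0,"claw":25},{"tx":1.6,"ty":0,"tz":-0.5,"rx":0,"ry":0.2,"rz":0,"claw":25}])

```text
clock: 13.68
tcp_pos: [644.2, 89.6, 27.2]
tool_rot: [116.8, 89.9, -63.3]
wrist_force: [-0.0, -0.7, -0.8]
gripper_width: 31.1
```

```bash
python3 - <<'E'
from h import *
go((644.5,89.5,27.2),-90)
E
```

```text
-> (644.5, 89.5, 27.2) -90 shift [-0.   0.1 -0.3] turn [-0.1 -0.1 -0.1] | at [644.2  89.6  27.2] t 13.68 w 31.1 F [-0.  -0.7 -0.8]
```

drive_tool(commands=[{"tx":0.4,"ty":0,"tz":0,"rx":0,"ry":0,"rz":0,"claw":25},{"tx":0.8,"ty":0,"tz":0,"rx":0,"ry":0,"rz":0,"claw":25},{"tx":0.8,"ty":0,"tz":0,"rx":0,"ry":0,"rz":0,"claw":25}])

```text
clock: 14.05
tcp_pos: [644.3, 89.6, 27.2]
tool_rot: [118.4, 89.9, -61.7]
wrist_force: [-2.1, 0.2, 5.4]
gripper_width: 30.9
```

Contact (5.4 N). Release.

drive_tool(commands=[{"tx":0,"ty":0,"tz":0,"rx":0,"ry":0,"rz":0,"claw":32},{"tx":0,"ty":0,"tz":0,"rx":0,"ry":0,"rz":0,"claw":36},{"tx":0,"ty":0,"tz":0,"rx":0,"ry":0,"rz":0,"claw":44},{"tx":0,"ty":0,"tz":0,"rx":0,"ry":0,"rz":0,"claw":54},{"tx":0,"ty":0,"tz":0,"rx":0,"ry":0,"rz":0,"claw":54}])

```text
clock: 14.68
tcp_pos: [644.3, 89.6, 27.1]
tool_rot: [118.1, 89.9, -62.0]
wrist_force: [-0.8, -0.5, -0.4]
gripper_width: 54.1
```

drive_tool(commands=[{"tx":-15,"ty":0,"tz":0,"rx":0,"ry":0,"rz":0,"claw":56},{"tx":-40,"ty":0,"tz":0,"rx":0,"ry":0,"rz":0,"claw":60},{"tx":-80,"ty":0,"tz":0,"rx":0,"ry":0,"rz":0,"claw":70},{"tx":-100,"ty":-10,"tz":20,"rx":0,"ry":0,"rz":0,"claw":75},{"tx":-100,"ty":-30,"tz":60,"rx":0,"ry":0,"rz":0,"claw":75}])

```text
clock: 15.3
tcp_pos: [586.9, 119.5, 131.3]
tool_rot: [167.9, 89.5, -12.3]
wrist_force: [-0.1, 1.0, 0.3]
gripper_width: 75.1
```

```bash
python3 - <<'E'
from h import *
go((438,188,120),-90)
shot("s10.png","scene",(110,110,430,310),2.5)
E
```

```text
-> (438, 188, 120) -90 shift [  9.8 -68.1 149.2] turn [-0.2 -0.5 -0.1] | at [586.9 119.5 131.3] t 15.3 w 75.1 F [-0.1  1.   0.3]
```

View pics/s10.png

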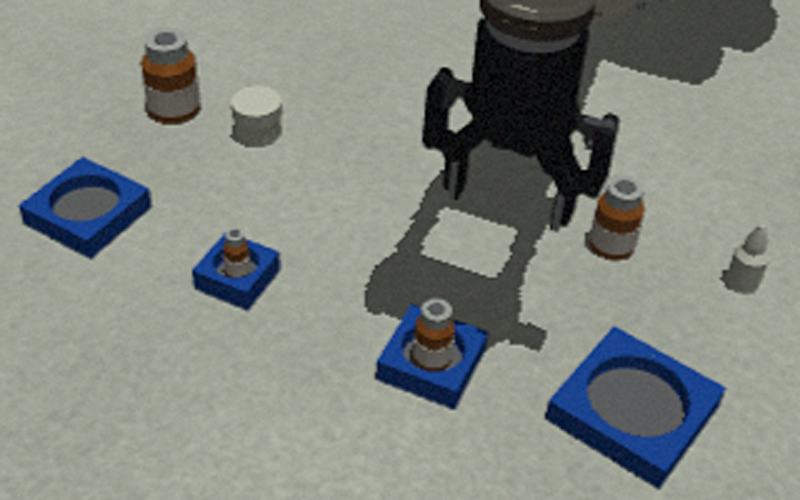

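drive_tool(commands=[{"tx":2,"ty":-25,"tz":50,"rx":0,"ry":-0.5,"rz":0,"claw":70},{"tx":6,"ty":-50,"tz":100,"rx":0,"ry":-0.5,"rz":0,"claw":70},{"tx":10,"ty":-68,"tz":147,"rx":0,"ry":-0.5,"rz":0,"claw":70},{"tx":10,"ty":-68,"tz":147,"rx":0,"ry":-0.5,"rz":0,"claw":70},{"tx":10,"ty":-68,"tz":147,"rx":0,"ry":-0.5,"rz":0,"claw":70}])

```text
clock: 15.98
tcp_pos: [433.4, 190.8, 119.3]
tool_rot: [0.7, 89.5, -179.3]
wrist_force: [1.1, 0.1, -0.5]
gripper_width: 70.1
```

```bash
python3 - <<'E'
from h import *
go((438,188,19),-90)
shot("w11.png","wrist",(100,100,400,384),2)
E
```

```text
-> (438, 188, 19) -90 shift [100.3   2.8  -5.5] turn [ 0.   0.5 -0. ] | at [433.4 190.8 119.3] t 15.97 w 70.1 F [ 1.1  0.1 -0.5]
```

View pics/w11.png

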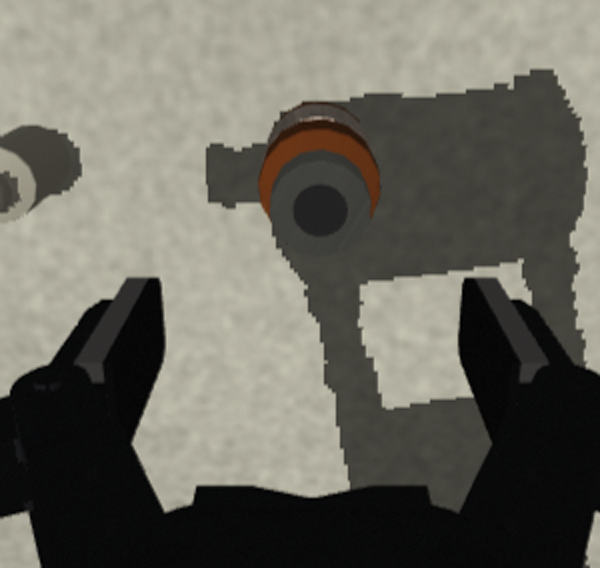

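drive_tool(commands=[{"tx":20,"ty":2.8,"tz":-5,"rx":0,"ry":0.5,"rz":0,"claw":70},{"tx":55,"ty":2.8,"tz":-5,"rx":0,"ry":0.5,"rz":0,"claw":70},{"tx":82,"ty":2.8,"tz":-5,"rx":0,"ry":0.5,"rz":0,"claw":70},{"tx":100,"ty":2.8,"tz":-5,"rx":0,"ry":0.5,"rz":0,"claw":70},{"tx":100,"ty":2.8,"tz":-5,"rx":0,"ry":0.5,"rz":0,"claw":65}])

```text
clock: 16.65
tcp_pos: [438.2, 187.1, 18.4]
tool_rot: [14.2, 89.9, -165.8]
wrist_force: [0.1, -0.0, -0.0]
gripper_width: 65.2
```

drive_tool(commands=[{"tx":0,"ty":0,"tz":0,"rx":0,"ry":0,"rz":0,"claw":60},{"tx":0,"ty":0,"tz":0,"rx":0,"ry":0,"rz":0,"claw":55}])

```text
clock: 16.9
tcp_pos: [439.5, 187.1, 19.5]
tool_rot: [132.4, 90.0, -47.7]
wrist_force: [-0.3, 0.2, 0.8]
gripper_width: 54.5
```

```bash
python3 - <<'E'
from h import *
go((438,188,19),-90)
shot("w12.png","wrist",(100,100,400,384),2)
E
```

```text
-> (438, 188, 19) -90 shift [ 0.5 -0.9  1.5] turn [-0.1 -0.  -0. ] | at [439.5 187.1  19.5] t 16.9 w 54.5 F [-0.3  0.2  0.8]
```

View pics/w12.png

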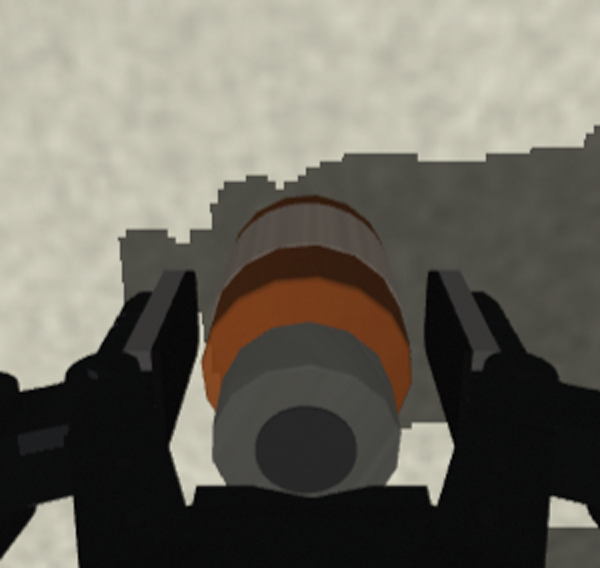

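drive_tool(commands=[{"tx":0.5,"ty":-0.7,"tz":1,"rx":0,"ry":0,"rz":0,"claw":51},{"tx":0.5,"ty":-0.7,"tz":1,"rx":0,"ry":0,"rz":0,"claw":47},{"tx":0.5,"ty":-0.7,"tz":1,"rx":0,"ry":0,"rz":0,"claw":43.5},{"tx":0.5,"ty":-0.7,"tz":1,"rx":0,"ry":0,"rz":0,"claw":35},{"tx":0.5,"ty":-0.7,"tz":1,"rx":0,"ry":0,"rz":0,"claw":35}], newtons=30)

```text
clock: 17.58
tcp_pos: [438.5, 187.9, 19.2]
tool_rot: [167.3, 90.0, -12.8]
wrist_force: [0.5, -0.9, 3.0]
gripper_width: 42.0
```

```bash
python3 - <<'E'
from h import *
go((615.5,-270.5,140),-90)
E
```

```text
-> (615.5, -270.5, 140) -90 shift [-120.8  458.1 -177.8] turn [-0.1 -0.  -0. ] | at [438.5 187.9  19.2] t 17.57 w 42.0 F [ 0.5 -0.9  3. ]
```

drive_tool(commands=[{"tx":-20,"ty":0,"tz":0,"rx":0,"ry":0,"rz":0,"claw":35},{"tx":-55,"ty":0,"tz":0,"rx":0,"ry":0,"rz":0,"claw":35},{"tx":-95,"ty":10,"tz":-5,"rx":0,"ry":0,"rz":0,"claw":35},{"tx":-120,"ty":40,"tz":-18,"rx":0,"ry":0,"rz":0,"claw":35},{"tx":-120,"ty":85,"tz":-35,"rx":0,"ry":0,"rz":0,"claw":35}])

```text
clock: 18.2
tcp_pos: [475.1, 102.6, 141.5]
tool_rot: [179.4, 89.7, -0.6]
wrist_force: [0.0, -0.2, -0.8]
gripper_width: 42.1
```

drive_tool(commands=[{"tx":0,"ty":45,"tz":-17,"rx":0,"ry":0,"rz":0,"claw":35},{"tx":0,"ty":90,"tz":-34,"rx":0,"ry":0,"rz":0,"claw":35},{"tx":0,"ty":135,"tz":-51,"rx":0,"ry":0,"rz":0,"claw":35},{"tx":0,"ty":180,"tz":-68,"rx":0,"ry":0,"rz":0,"claw":35},{"tx":0,"ty":225,"tz":-85,"rx":0,"ry":0,"rz":0,"claw":35}])

```text
clock: 18.82
tcp_pos: [560.3, -123.7, 141.3]
tool_rot: [-174.5, 89.7, 5.6]
wrist_force: [0.5, 0.7, -0.7]
gripper_width: 42.3
```

```bash
python3 - <<'E'
from h import *
go((615.5,-270.5,100),-90)
E
```

```text
-> (615.5, -270.5, 100) -90 shift [ 41.5 146.8 -55. ] turn [ 0.  -0.3  0. ] | at [ 560.3 -123.7  141.3] t 18.82 w 42.3 F [ 0.5  0.7 -0.7]
```

drive_tool(commands=[{"tx":0,"ty":45,"tz":-17,"rx":0,"ry":0,"rz":0,"claw":35},{"tx":0,"ty":90,"tz":-34,"rx":0,"ry":0,"rz":0,"claw":35},{"tx":10,"ty":130,"tz":-50,"rx":0,"ry":-0.3,"rz":0,"claw":35},{"tx":40,"ty":146,"tz":-54,"rx":0,"ry":-0.3,"rz":0,"claw":35},{"tx":68,"ty":146,"tz":-54,"rx":0,"ry":-0.3,"rz":0,"claw":35}])

```text
clock: 19.45
tcp_pos: [614.4, -271.2, 71.8]
tool_rot: [-24.0, 89.9, 155.9]
wrist_force: [-0.3, 0.3, -1.6]
gripper_width: 42.2
```

drive_tool(commands=[{"tx":0,"ty":0,"tz":0,"rx":0,"ry":0,"rz":0,"claw":35},{"tx":0,"ty":0,"tz":0,"rx":0,"ry":0,"rz":0,"claw":35}])

```text
clock: 19.7
tcp_pos: [614.6, -271.3, 72.5]
tool_rot: [-10.1, 90.0, 169.8]
wrist_force: [-0.4, -0.5, 0.1]
gripper_width: 42.0
```

```bash
python3 - <<'E'
from h import *
go((615.5,-271,27.2),-90)
shot("w13.png","wrist",(100,100,400,384),2)
E
```

```text
-> (615.5, -271, 27.2) -90 shift [45.3 -0.3 -0.9] turn [-0.1  0.   0. ] | at [ 614.6 -271.3   72.5] t 19.7 w 42.0 F [-0.4 -0.5  0.1]
```

View pics/w13.png

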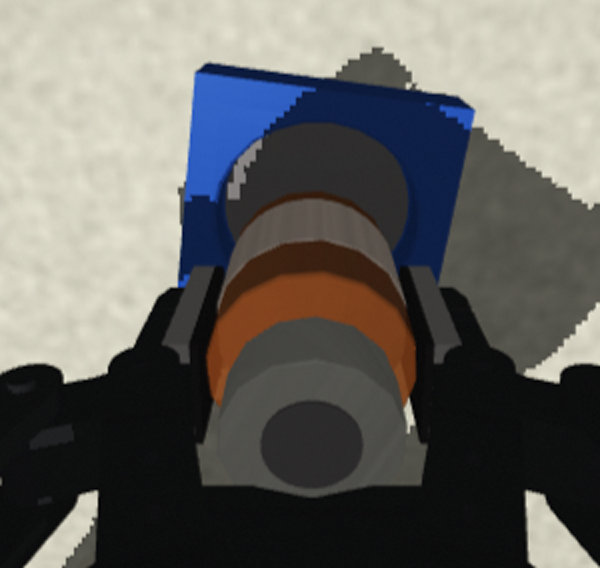

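drive_tool(commands=[{"tx":8,"ty":1,"tz":-2,"rx":0,"ry":0,"rz":0,"claw":35},{"tx":20,"ty":1,"tz":-2,"rx":0,"ry":0,"rz":0,"claw":35},{"tx":32,"ty":1,"tz":-2,"rx":0,"ry":0,"rz":0,"claw":35},{"tx":42,"ty":1,"tz":-2,"rx":0,"ry":0,"rz":0,"claw":35},{"tx":43,"ty":1,"tz":-2,"rx":0,"ry":0,"rz":0,"claw":35}])

```text
clock: 20.38
tcp_pos: [616.2, -271.9, 28.6]
tool_rot: [-27.7, 89.9, 152.2]
wrist_force: [-0.3, -0.3, -0.8]
gripper_width: 41.8
```

```bash
python3 - <<'E'
from h import *
go((616,-272,27.2),-90)
E
```

```text
-> (616, -272, 27.2) -90 shift [1.4 0.1 0.2] turn [-0.1  0.1  0. ] | at [ 616.2 -271.9   28.6] t 20.38 w 41.8 F [-0.3 -0.3 -0.8]
```

drive_tool(commands=[{"tx":0.5,"ty":0,"tz":0,"rx":0,"ry":0,"rz":0,"claw":35},{"tx":1,"ty":0,"tz":0,"rx":0,"ry":0,"rz":0,"claw":35},{"tx":1.6,"ty":0,"tz":0,"rx":0,"ry":0,"rz":0,"claw":35},{"tx":1.6,"ty":0,"tz":0,"rx":0,"ry":0,"rz":0,"claw":35}])

```text
clock: 20.88
tcp_pos: [616.4, -272.0, 27.3]
tool_rot: [-24.9, 89.9, 155.1]
wrist_force: [0.4, -0.1, -0.8]
gripper_width: 41.9
```

drive_tool(commands=[{"tx":0.4,"ty":0,"tz":0,"rx":0,"ry":0,"rz":0,"claw":35},{"tx":0.8,"ty":0,"tz":0,"rx":0,"ry":0,"rz":0,"claw":35},{"tx":0.8,"ty":0,"tz":0,"rx":0,"ry":0,"rz":0,"claw":35}])

```text
clock: 21.25
tcp_pos: [616.5, -272.1, 27.2]
tool_rot: [-22.0, 89.9, 158.0]
wrist_force: [-3.1, 2.5, 5.2]
gripper_width: 41.8
```

Contact again. Release.

drive_tool(commands=[{"tx":0,"ty":0,"tz":0,"rx":0,"ry":0,"rz":0,"claw":43},{"tx":0,"ty":0,"tz":0,"rx":0,"ry":0,"rz":0,"claw":47},{"tx":0,"ty":0,"tz":0,"rx":0,"ry":0,"rz":0,"claw":55},{"tx":0,"ty":0,"tz":0,"rx":0,"ry":0,"rz":0,"claw":65},{"tx":0,"ty":0,"tz":0,"rx":0,"ry":0,"rz":0,"claw":65}])

```text
clock: 21.88
tcp_pos: [616.5, -272.1, 27.2]
tool_rot: [-21.0, 89.9, 158.9]
wrist_force: [-0.4, 0.5, -0.4]
gripper_width: 65.0
```

drive_tool(commands=[{"tx":-15,"ty":0,"tz":0,"rx":0,"ry":0,"rz":0,"claw":66},{"tx":-40,"ty":0,"tz":0,"rx":0,"ry":0,"rz":0,"claw":70},{"tx":-80,"ty":0,"tz":0,"rx":0,"ry":0,"rz":0,"claw":78},{"tx":-115,"ty":0,"tz":20,"rx":0,"ry":0,"rz":0,"claw":80},{"tx":-125,"ty":0,"tz":55,"rx":0,"ry":0,"rz":0,"claw":80}])

```text
clock: 22.5
tcp_pos: [563.4, -273.4, 157.2]
tool_rot: [140.3, 89.6, -39.7]
wrist_force: [-1.1, -0.4, -0.3]
gripper_width: 80.3
```

```bash
python3 - <<'E'
from h import *
go((437.5,-288,140),-90)
shot("s14.png","scene",(110,110,430,310),2.5)
E
```

```text
-> (437.5, -288, 140) -90 shift [ 16.6  14.5 126. ] turn [-0.  -0.3 -0.2] | at [ 563.4 -273.4  157.2] t 22.5 w 80.3 F [-1.1 -0.4 -0.3]
```

View pics/s14.png

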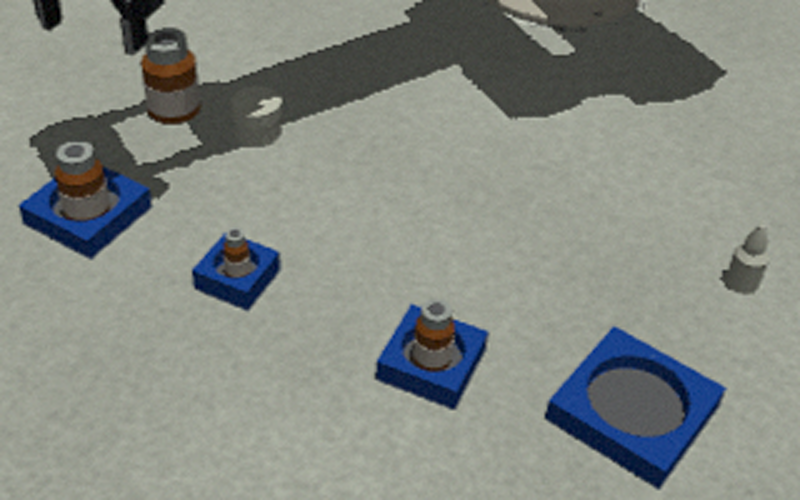

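drive_tool(commands=[{"tx":0,"ty":5,"tz":40,"rx":0,"ry":-0.3,"rz":0,"claw":80},{"tx":0,"ty":10,"tz":85,"rx":0,"ry":-0.3,"rz":0,"claw":80},{"tx":5,"ty":14.5,"tz":122,"rx":0,"ry":-0.3,"rz":-0.2,"claw":80},{"tx":15,"ty":14.5,"tz":122,"rx":0,"ry":-0.3,"rz":-0.2,"claw":80},{"tx":15,"ty":14.5,"tz":122,"rx":0,"ry":-0.3,"rz":-0.2,"claw":80}])

```text
clock: 23.18
tcp_pos: [437.4, -287.1, 141.2]
tool_rot: [-16.5, 89.7, 163.5]
wrist_force: [0.6, 0.0, 0.6]
gripper_width: 79.7
```

```bash
python3 - <<'E'
from h import *
go((437.5,-288,22),-90)
shot("w15.png","wrist",(60,80,400,384),2)
s,t,R=pose(); w=imaging.snapshot("wrist")
T=np.eye(4);T[:3,:3]=R.as_matrix();T[:3,3]=t; w["extrinsics"]=np.linalg.inv(T@w["mount"])
print((proj(w,(437.5,-288,88))-[60,80])*2)
E
```

```text
-> (437.5, -288, 22) -90 shift [119.2   1.1  -0.8] turn [-0.1  0.3  0.1] | at [ 437.4 -287.1  141.2] t 23.18 w 79.7 F [0.6 0.  0.6]
[395.02581422 261.50267619]
```

View pics/w15.png

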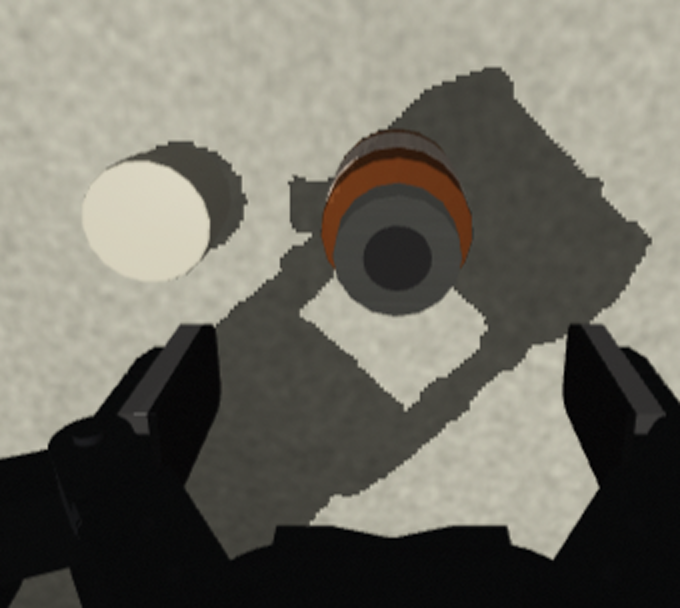

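drive_tool(commands=[{"tx":20,"ty":1.3,"tz":-1.2,"rx":0,"ry":0.3,"rz":0,"claw":76},{"tx":50,"ty":1.3,"tz":-1.2,"rx":0,"ry":0.3,"rz":0,"claw":76},{"tx":80,"ty":1.3,"tz":-1.2,"rx":0,"ry":0.3,"rz":0,"claw":76},{"tx":105,"ty":1.3,"tz":-1.2,"rx":0,"ry":0.3,"rz":0,"claw":76},{"tx":118,"ty":1.3,"tz":-1.2,"rx":0,"ry":0.3,"rz":0,"claw":76}])

```text
clock: 23.9
tcp_pos: [439.2, -288.1, 22.7]
tool_rot: [-81.8, 89.9, 98.2]
wrist_force: [-0.2, 1.0, -0.5]
gripper_width: 76.2
```

drive_tool(commands=[{"tx":0,"ty":0,"tz":0,"rx":0,"ry":0,"rz":0,"claw":70},{"tx":0,"ty":0,"tz":0,"rx":0,"ry":0,"rz":0,"claw":66}])

```text
clock: 24.15
tcp_pos: [440.1, -288.7, 23.7]
tool_rot: [-164.3, 89.9, 15.8]
wrist_force: [-1.3, -0.2, 0.3]
gripper_width: 65.7
```

```bash
python3 - <<'E'
from h import *
go((438.5,-288.4,22),-90)
shot("w16.png","wrist",(60,80,400,384),2)
E
```

```text
-> (438.5, -288.4, 22) -90 shift [ 1.7 -0.3  1.6] turn [ 0.1 -0.1  0. ] | at [ 440.1 -288.7   23.7] t 24.15 w 65.7 F [-1.3 -0.2  0.3]
```

View pics/w16.png

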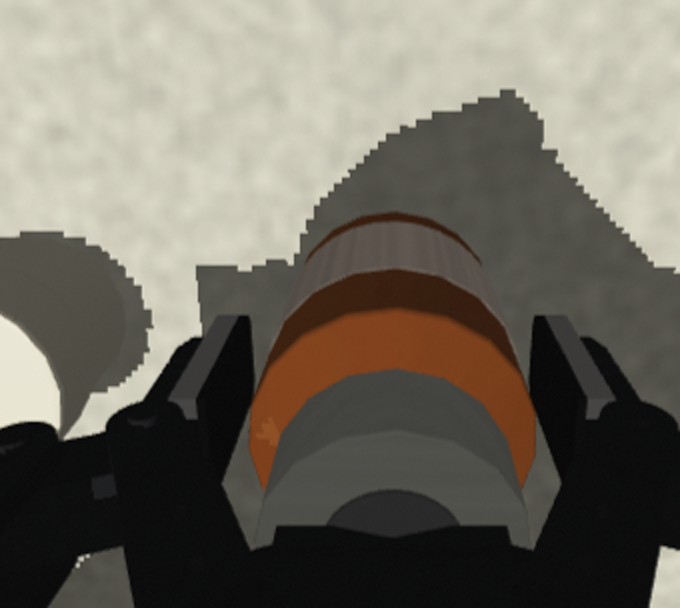

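Centred. Close.

drive_tool(commands=[{"tx":1,"ty":0,"tz":1.3,"rx":0,"ry":0,"rz":0,"claw":63},{"tx":1,"ty":0,"tz":1.3,"rx":0,"ry":0,"rz":0,"claw":60},{"tx":1,"ty":0,"tz":1.3,"rx":0,"ry":0,"rz":0,"claw":56.5},{"tx":1,"ty":0,"tz":1.3,"rx":0,"ry":0,"rz":0,"claw":48},{"tx":1,"ty":0,"tz":1.3,"rx":0,"ry":0,"rz":0,"claw":48}], newtons=35)

```text
clock: 24.82
tcp_pos: [439.0, -289.0, 23.4]
tool_rot: [168.4, 89.9, -11.6]
wrist_force: [-1.1, 1.7, 5.0]
gripper_width: 55.4
```

```bash
python3 - <<'E'
from h import *
go((620.5,252.5,160),-90)
E
```

```text
-> (620.5, 252.5, 160) -90 shift [-136.5 -541.3 -182.2] turn [ 0.  -0.1 -0. ] | at [ 439.  -289.    23.4] t 24.82 w 55.4 F [-1.1  1.7  5. ]
```

drive_tool(commands=[{"tx":-15,"ty":0,"tz":0,"rx":0,"ry":0,"rz":0,"claw":48},{"tx":-45,"ty":0,"tz":0,"rx":0,"ry":0,"rz":0,"claw":48},{"tx":-85,"ty":0,"tz":0,"rx":0,"ry":0,"rz":0,"claw":48},{"tx":-120,"ty":0,"tz":-5,"rx":0,"ry":0,"rz":0,"claw":48},{"tx":-135,"ty":-25,"tz":-15,"rx":0,"ry":0,"rz":0,"claw":48}])

```text
clock: 25.45
tcp_pos: [454.7, -265.7, 161.6]
tool_rot: [141.7, 89.6, -38.4]
wrist_force: [0.1, 1.3, -2.9]
gripper_width: 55.4
```

drive_tool(commands=[{"tx":0,"ty":-40,"tz":-13,"rx":0,"ry":0,"rz":0,"claw":48},{"tx":0,"ty":-85,"tz":-28,"rx":0,"ry":0,"rz":0,"claw":48},{"tx":0,"ty":-130,"tz":-43,"rx":0,"ry":0,"rz":0,"claw":48},{"tx":0,"ty":-175,"tz":-58,"rx":0,"ry":0,"rz":0,"claw":48},{"tx":0,"ty":-220,"tz":-73,"rx":0,"ry":0,"rz":0,"claw":48}])

```text
clock: 26.08
tcp_pos: [528.1, -44.3, 161.6]
tool_rot: [141.9, 89.6, -38.1]
wrist_force: [0.7, -0.9, -1.8]
gripper_width: 55.4
```

drive_tool(commands=[{"tx":0,"ty":-45,"tz":-15,"rx":0,"ry":0,"rz":0,"claw":48},{"tx":0,"ty":-90,"tz":-30,"rx":0,"ry":0,"rz":0,"claw":48},{"tx":0,"ty":-135,"tz":-45,"rx":0,"ry":0,"rz":0,"claw":48},{"tx":0,"ty":-180,"tz":-60,"rx":0,"ry":0,"rz":0,"claw":48},{"tx":0,"ty":-220,"tz":-73,"rx":0,"ry":0,"rz":0,"claw":48}])

```text
clock: 26.7
tcp_pos: [601.4, 177.4, 161.2]
tool_rot: [140.8, 89.6, -39.3]
wrist_force: [0.6, 0.1, -0.9]
gripper_width: 55.2
```

```bash
python3 - <<'E'
from h import *
go((620.5,253,80),-90)
E
```

```text
-> (620.5, 253, 80) -90 shift [ 81.  -76.  -18.6] turn [-0.  -0.3 -0.2] | at [601.4 177.4 161.2] t 26.7 w 55.2 F [ 0.6  0.1 -0.9]
```

drive_tool(commands=[{"tx":0,"ty":-40,"tz":-10,"rx":0,"ry":0,"rz":0,"claw":48},{"tx":10,"ty":-74,"tz":-18,"rx":0,"ry":-0.3,"rz":-0.2,"claw":48},{"tx":40,"ty":-76,"tz":-18,"rx":0,"ry":-0.3,"rz":-0.2,"claw":48},{"tx":70,"ty":-76,"tz":-18,"rx":0,"ry":-0.3,"rz":-0.2,"claw":48},{"tx":80,"ty":-76,"tz":-18,"rx":0,"ry":-0.3,"rz":-0.2,"claw":48}])

```text
clock: 27.32
tcp_pos: [617.9, 252.7, 78.5]
tool_rot: [20.4, 89.7, -159.6]
wrist_force: [-0.1, -0.5, -2.4]
gripper_width: 55.1
```

drive_tool(commands=[{"tx":0,"ty":0,"tz":0,"rx":0,"ry":0,"rz":0,"claw":48},{"tx":0,"ty":0,"tz":0,"rx":0,"ry":0,"rz":0,"claw":48}])

```text
clock: 27.58
tcp_pos: [618.7, 252.7, 79.9]
tool_rot: [25.2, 89.8, -154.9]
wrist_force: [0.4, -0.4, -2.9]
gripper_width: 55.5
```

```bash
python3 - <<'E'
from h import *
go((621,253,32.5),-90)
shot("w17.png","wrist",(60,80,400,384),2)
E
```

```text
-> (621, 253, 32.5) -90 shift [47.4 -0.3 -2.5] turn [-0.   0.2 -0.1] | at [618.7 252.7  79.9] t 27.57 w 55.5 F [ 0.4 -0.4 -2.9]
```

View pics/w17.png

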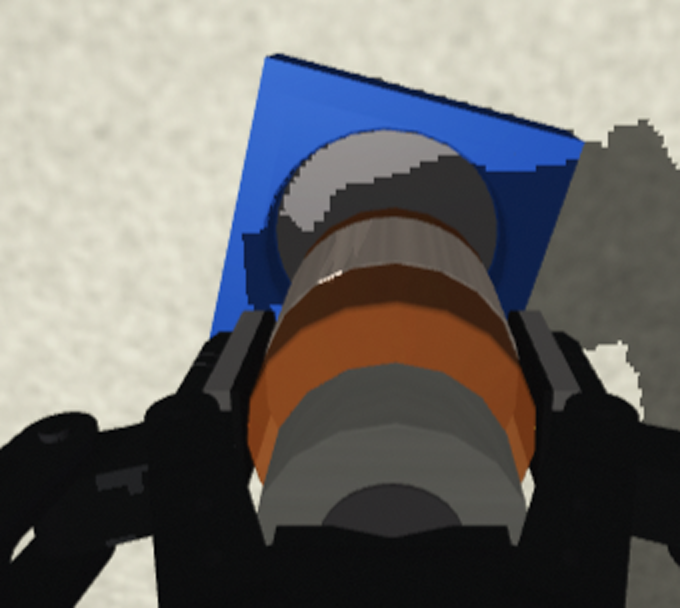

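Well and vial are aligned (well centre column ≈387, vial ≈392). Lower.

drive_tool(commands=[{"tx":8,"ty":-0.5,"tz":-2.5,"rx":0,"ry":0.2,"rz":0,"claw":48},{"tx":20,"ty":-0.5,"tz":-2.5,"rx":0,"ry":0.2,"rz":0,"claw":48},{"tx":32,"ty":-0.5,"tz":-2.5,"rx":0,"ry":0.2,"rz":0,"claw":48},{"tx":43,"ty":-0.5,"tz":-2.5,"rx":0,"ry":0.2,"rz":0,"claw":48},{"tx":46,"ty":-0.5,"tz":-2.5,"rx":0,"ry":0.2,"rz":0,"claw":48}])

```text
clock: 28.25
tcp_pos: [620.3, 253.0, 32.5]
tool_rot: [52.3, 89.9, -127.7]
wrist_force: [0.1, 0.4, -1.9]
gripper_width: 55.1
```

drive_tool(commands=[{"tx":0,"ty":0,"tz":0,"rx":0,"ry":0,"rz":0,"claw":48},{"tx":0,"ty":0,"tz":0,"rx":0,"ry":0,"rz":0,"claw":48}])

```text
clock: 28.5
tcp_pos: [620.5, 253.1, 32.8]
tool_rot: [62.6, 89.9, -117.4]
wrist_force: [-0.8, -0.2, -2.2]
gripper_width: 55.3
```

```bash
python3 - <<'E'
from h import *
go((621,253,31.4),-90)
E
```

```text
-> (621, 253, 31.4) -90 shift [ 1.4  0.1 -0.5] turn [-0.   0.1 -0.1] | at [620.5 253.1  32.8] t 28.5 w 55.3 F [-0.8 -0.2 -2.2]
```

drive_tool(commands=[{"tx":0.5,"ty":0,"tz":0,"rx":0,"ry":0,"rz":0,"claw":48},{"tx":1,"ty":0,"tz":0,"rx":0,"ry":0,"rz":0,"claw":48},{"tx":1.4,"ty":0,"tz":0,"rx":0,"ry":0,"rz":0,"claw":48},{"tx":1.4,"ty":0,"tz":0,"rx":0,"ry":0,"rz":0,"claw":48}])

```text
clock: 29.0
tcp_pos: [620.6, 253.1, 31.5]
tool_rot: [65.5, 89.9, -114.6]
wrist_force: [-0.8, -0.1, -0.9]
gripper_width: 55.2
```

drive_tool(commands=[{"tx":0.4,"ty":0,"tz":0,"rx":0,"ry":0,"rz":0,"claw":48},{"tx":0.8,"ty":0,"tz":0,"rx":0,"ry":0,"rz":0,"claw":48},{"tx":0.8,"ty":0,"tz":0,"rx":0,"ry":0,"rz":0,"claw":48}])

```text
clock: 29.38
tcp_pos: [620.7, 253.1, 31.5]
tool_rot: [68.5, 89.9, -111.5]
wrist_force: [-4.3, -1.1, 4.9]
gripper_width: 55.7
```

Contact. Release and withdraw.

drive_tool(commands=[{"tx":0,"ty":0,"tz":0,"rx":0,"ry":0,"rz":0,"claw":56.5},{"tx":0,"ty":0,"tz":0,"rx":0,"ry":0,"rz":0,"claw":60},{"tx":0,"ty":0,"tz":0,"rx":0,"ry":0,"rz":0,"claw":68},{"tx":0,"ty":0,"tz":0,"rx":0,"ry":0,"rz":0,"claw":78},{"tx":0,"ty":0,"tz":0,"rx":0,"ry":0,"rz":0,"claw":78}])

```text
clock: 30.0
tcp_pos: [620.7, 253.1, 31.4]
tool_rot: [69.9, 89.9, -110.1]
wrist_force: [0.3, -0.2, -0.1]
gripper_width: 77.7
```

drive_tool(commands=[{"tx":-15,"ty":0,"tz":0,"rx":0,"ry":0,"rz":0,"claw":80},{"tx":-45,"ty":0,"tz":0,"rx":0,"ry":0,"rz":0,"claw":80},{"tx":-90,"ty":0,"tz":0,"rx":0,"ry":0,"rz":0,"claw":80},{"tx":-140,"ty":0,"tz":20,"rx":0,"ry":0,"rz":0,"claw":80},{"tx":-150,"ty":0,"tz":70,"rx":0,"ry":0,"rz":0,"claw":80}])

```text
clock: 30.62
tcp_pos: [554.3, 253.9, 188.1]
tool_rot: [-175.1, 89.4, 4.8]
wrist_force: [-0.1, 0.5, -0.1]
gripper_width: 79.8
```

drive_tool(commands=[{"tx":-20,"ty":30,"tz":40,"rx":0,"ry":0,"rz":0,"claw":80},{"tx":-40,"ty":80,"tz":80,"rx":0,"ry":0,"rz":0,"claw":80},{"tx":-40,"ty":130,"tz":120,"rx":0,"ry":0,"rz":0,"claw":80},{"tx":-40,"ty":130,"tz":120,"rx":0,"ry":0,"rz":0,"claw":80},{"tx":-40,"ty":130,"tz":120,"rx":0,"ry":0,"rz":0,"claw":80}])

```text
clock: 31.25
tcp_pos: [434.2, 124.0, 227.9]
tool_rot: [-174.6, 89.2, 5.3]
wrist_force: [0.3, -0.1, 0.6]
gripper_width: 79.9
```

```bash
python3 - <<'E'
from h import *
go((621,253,31.4),-90)
shot("s18.png","scene",(110,110,430,310),2.5)
shot("t18.png","top",(100,110,400,260),2.6)
E
```

```text
-> (621, 253, 31.4) -90 shift [ 199.2 -129.3 -183.8] turn [-0.2 -0.8  0.1] | at [434.2 124.  227.9] t 31.25 w 79.9 F [ 0.3 -0.1  0.6]
```

View pics/s18.png

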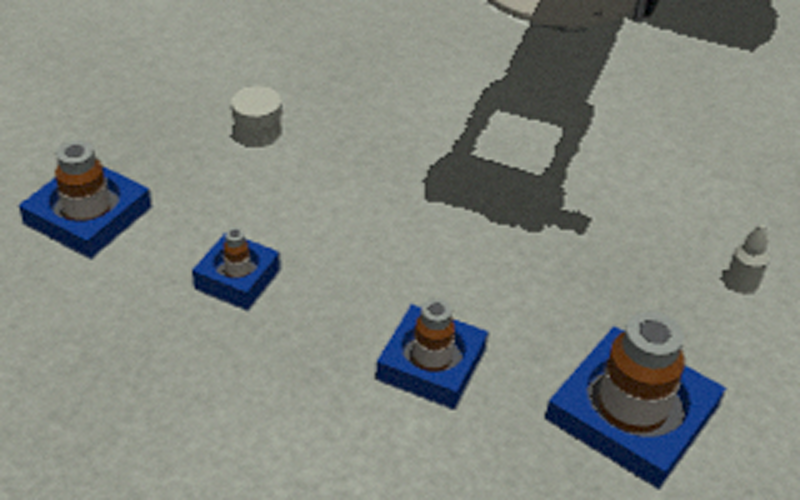

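View pics/t18.png

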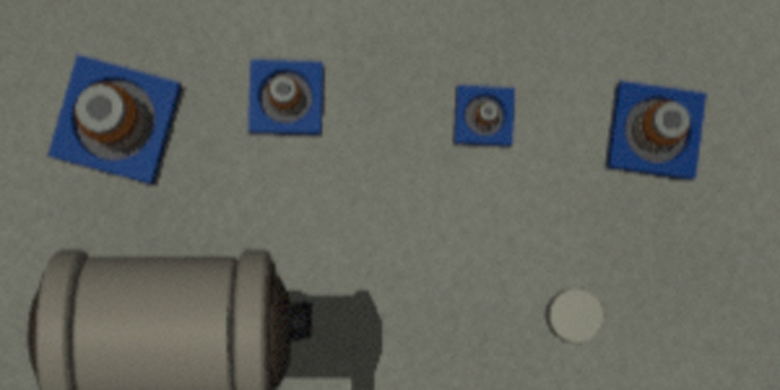

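All four vials stand upright in their own wells. The jar (scene crop 257,116) and the dropper (747,258) are where they were. The gripper is clear of everything.

```bash
python3 -c "
from station import ctrl; print(ctrl.hand_in())"
```

```text
the job is handed in; nothing more can be done
None
```

All four vials are standing in their matching blocks. I placed them one at a time, from the smallest to the largest. I lowered each one until the wrist force showed light contact (about 5–6 N), then opened the fingers. The job was handed in at about 31 s.

My last scene and top pictures showed all four vials upright inside their wells, the white jar and the dropper bottle still in place, and the gripper empty and well clear. In the top picture the dropper bottle was hidden by the arm, so I checked it only in the scene view.

- **Camera disagreement:** the top and scene views differed by about 2–3 mm in y. I used positions between the two and checked them with the wrist camera, and each well had at least 9 mm of clearance around its vial.
- **Small positioning misses:** a few moves ended 3–6 mm off their target. I corrected these before gripping or setting the vial down.
- **Refused command:** the first move call was rejected for missing values and moved nothing.

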